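# Clamp the movement and draw out the gauge arm

### The job

The watch movement is loaded in the gauge fixture: first swing the clamp frame fully down over it. Then squeeze the lock button on the grip head of the telescoping gauge arm, draw the arm out until its pointer stands on the one long line of the scale, and finish there still gripping the head with the button squeezed in: do not let go, a spring would draw the arm back. Never force the arm past its lock, and leave the other things on the bench where they are.

Things in the scene. Friction and masses are not known exactly. Their poses are not given: they have to be found in the camera images.
- gauge_fixture: Fixed aluminium base plate 270 x 120 mm, top 12 mm above the bench (z = 0). Origin on the bench below the arm's axis; plate spans x -125..+145, y -60..+60 mm. +x: the way the arm draws out; z up; -y: side of button and scale. Brass movement (32 mm disc, top 25 mm up) in a nest at x = +112, y = 0. Grey square sleeve along x from -121 to -31 mm, 71 mm high.
- clamp_pivot (a point): Point on the clamp's hinge axis, 30 mm above the bench, at x = +112, y = +36 mm of the fixture. The axis is parallel to the fixture's x.
- clamp_tab (a point): Outer face of the clamp's tab, 75 mm from the hinge axis. Clamp: flat steel frame 5 mm thick, 29 mm wide, open in the middle; tab 20 mm wide, 57 to 90 mm from the axis. Closed it is level, tab towards -y of the fixture, top 32.5 mm above the bench; only the base lies under the tab. The outer face looks up when closed, towards +y when standing open.
- clamp_hinge (a joint): Angle of the clamp: 0 fully down (stop), opens upward to 1.4 rad; starts standing open at 0.8 to 1.2. A stiff hinge: it stays where it is left and needs 1 to 2 N at the tab.
- gauge_arm: Telescoping arm, slides along the fixture's x: bar, black grip head, probe. Origin: centre of the head, 53 mm above the bench; axes as the fixture. Head 40 mm long (x), 34 to 72 mm above the bench; flat far cheek at y = +16, button face at y = -19 mm (35 mm over both, 29 with the button in). Free for fingers from above; below the near finger lies the scale, top 28 mm above the bench.
- button_cap: The lock button: ribbed steel plate 32 x 22 mm (x, z) on the head's -y side; origin at the head's centre, its face 19 mm from there towards -y. It moves with the arm.
- lock_button (a joint): Button travel in m: 0 out, 0.006 fully in. Sprung: 7 N to start, 10 N fully in. It goes in towards the fixture's +y, so squeezing the head across y between two fingers presses it. With it out, a catch lets the arm move only 3 mm (it withstands 25 N); pressed in 4 mm or more the arm is free.
- gauge_slide (a joint): How far the arm is drawn out, in m, 0 (home, where it starts) to 0.078 (stop). The long line lies 0.035 to 0.065 out. A spring of 2 to 3 N draws it back home all the time; friction is under 1 N.
- pointer (a point): Tip of the pointer, a thin blade that sticks out towards -y 30 mm ahead (+x) of the head's centre, 32 mm above the bench, just over the scale.
- scale_rail: Fixed ruled strip, 66 x 20 mm, its top 28 mm above the bench, on the -y side of the base, screwed on at a different place along x each time. Origin under the one long line; axes as the fixture's.
- long_line (a point): A point on the one long scale line (2 mm wide, right across the strip; the other lines are short and thin, 6 mm apart). The pointer is on the mark when it has the same x, along the fixture, as this point.
- eye_loupe: Black eye loupe, 32 mm across, 28 mm high, standing loose near the sleeve; leave it.
- tweezers: Steel tweezers 118 mm long, lying loose on the far side; leave them.
- putty_pot: Small pot 22 mm across, 18 mm high, loose on the far side; leave it.
- tray: Round compartment tray, 93 mm across, loose; leave it.
- jar: Glass jar, 83 mm across, 45 mm high, loose; leave it.

How it is judged:
By the outcome, as a careful person would: the job done as asked, in the order asked, and still so for the second after the job is handed in, while the arm keeps its last pose, push and grip.
It also fails if it takes over 48 s, if anything falls off the work surface, if the arm or the gripper's body presses on something with over 40 N, if the wrist force passes 120 N, or if a joint passes its speed limit or range.

### The arm

A 6-joint arm with a two-finger parallel gripper is mounted at the origin on a cart in front of the work surface, level with it; the furniture and walls round the work are solid. World frame = base frame: x ahead of the robot, y to its left, z up, the work surface at z = 0. Lengths are in m, angles in rad, forces in N, time in s.
With the tool pointing down it reaches from about 0.275 to 0.825 m from the base axis. Payload 4.9 kg.
Tool frame: the origin (TCP) lies at the centre of the arm's flange, where the gripper is bolted on; the fingertips stand 173 mm ahead of it and the grasp point (between the pads) lies 155 mm ahead of it; z points along the fingers, y is the line along which they close (so a half turn about z gives the same grasp; the last joint's range is limited). The gripper opens to 85 mm and grips with 20 to 120 N. Pads are 22 mm wide; open, the fingers measure 114 mm over their backs; the gripper's body (76 mm by 85 mm) begins 54 mm behind the grasp point. The pads swing forward as they close: fully open they stand 13 mm farther back than shut.
Start: joints at [1.079, 0.326, -0.193, 1.052, 0, 1.437], TCP at [0.193, 0.515, 0.405] pointing down, gripper open.
Joint ranges: [-2.65, 2.65], [-0.97, 1.79], [-1.3, 1.35], [-1.93, 2.1], [-1.47, 1.37], [-3.14, 3.14]. Speed limits (rad/s): [2.57, 2.57, 3.14, 3.14, 3.14, 3.14].

### API

Orientations are given as a rotation vector (axis times angle).
In Python, from bench import bot, cams, job gives the robot as it stands.
- The arm moves only by the tool apply_moves, never from a script. Its argument "increments" is one flat list of numbers, 5 for each row, row after row: the shift along the world's x, y, z in mm, then the turn about the world's z in degrees, then the opening, from 0 (shut) to 1 (fully open). In form: [x, y, z, yaw, claw, x, y, z, yaw, claw, ...]. A call has 1 to 10 rows; each row is the pose to reach, as a shift and turn from the pose commanded when the call began; what a row does not reach only later rows make up. A row lasts 1/8 s, in which the tool goes at most 62.5 mm and 10.7 degrees, less where a joint would pass 70% of its speed; a pose out of reach is approached as far as the arm can. A call with a gripper value outside its range is refused whole. The fingers move at their own pace and stop on an object; the grip force is fixed at half the most. Time passes only in rows, so rows that repeat a pose let the fingers close. It gives the time, the measured TCP pose, the force, the opening and the grip force at its end, in the units of the state.
- bot.state(): the state, without advancing time (a new reading comes with each control period).
- cams.camera(name): name is "scene" or "top" or "wrist"; returns the picture (420x560x3 uint8, red, green, blue); there is no depth.
- cams.camera_info(name): a dict with "vertical_fov" (degrees; the focal length in pixels is half the picture's height over the tangent of half this angle, whatever the lens; pixels are square), "cx", "cy" (the principal point, pixels), "k1" (the pictures are not rectified: a ray, as slopes to the right and down, at radius r is drawn at 1 + k1 r^2 times it, then the intrinsics apply), "extrinsics" (4x4, takes a point from camera to world coordinates). Camera axes: x right, y down, z forward; pixel columns grow to the right and rows downward; lengths in m; the calibration is good to about 2 mm. A picture is of the moment at which its call begins: read the wrist's pose just before it. camera_info takes no time and is no camera call; for the wrist camera it gives the pose at the moment of the call.
- job.job_done(): hands the job in; it is judged then, once.
The state is a dict: "time": time; "joint_positions": joint angles; "joint_velocities": joint speeds; "effort": joint torques, N m; "position": TCP position; "tcp_rot": TCP orientation; "wrist_force": force on the tool from outside, world axes, zero at the start; "wrist_torque": the same for the moment, N m; "opening": finger opening in m; "grasp_force": force on a finger pad.
Only numpy, scipy, OpenCV 4.12 (cv2) and the standard library are available. Lean on these libraries where they do the work, as an engineer would, in place of code of your own. Each camera call takes 0.05 s, during which the arm holds its last target. There are 200 camera calls.

## Working session

There is one attempt and no reset: what is moved stays moved. The work goes in short steps, Python scripts to look and compute and a tool call to move; the robot and the scene stay as the last step left them, time stands still between calls to the robot, and variables do not carry over. Pictures are saved under pics/ and viewed, at most 10 in all, crops included, and the job is handed in when it is done.

Besides the shell and the picture viewer there is one more tool, called after "Emit:" by a JSON object that holds its "api" and its "payload". apply_moves: Moves the arm, as the interface text tells. Its arguments: {"type":"object","properties":{"increments":{"type":"array","items":{"type":"number"}}},"required":["increments"]}

```bash
mkdir -p pics; cat > h.py <<'E'
import numpy as np, cv2, json
from bench import bot, cams, job
def snap(n,f):
    info=cams.camera_info(n); im=cams.camera(n); cv2.imwrite(f'pics/{f}.png',im[:,:,::-1])
    json.dump({k:np.asarray(v).tolist() for k,v in info.items()},open(f'pics/{f}.json','w')); return im
def par(f):
    i=json.load(open(f'pics/{f}.json')); F=210/np.tan(np.radians(i['vertical_fov'])/2)
    return i,F,np.array(i['extrinsics'])
def ray(f,u,v):
    i,F,T=par(f); d=np.array([(u-i['cx'])/F,(v-i['cy'])/F]); s=d.copy()
    for _ in range(30): s=d/(1+i['k1']*(s@s))
    return T[:3,3],T[:3,:3]@np.array([s[0],s[1],1])
def atz(f,u,v,z):
    o,d=ray(f,u,v); return o+d*(z-o[2])/d[2]
def proj(f,P):
    i,F,T=par(f); c=(np.asarray(P)-T[:3,3])@T[:3,:3]; s=c[:2]/c[2]; s=s*(1+i['k1']*(s@s)); return s*F+[i['cx'],i['cy']]
E
python3 - <<'E'
from h import *
a=snap('top','top1'); b=snap('scene','sc1'); c=snap('wrist','wr1')
for f in('top1','sc1','wr1'):
    i,F,T=par(f);print(f,i['k1'],F,i['cx'],i['cy'],T.round(3).tolist())
print(bot.state())
E
```

```text
top1 0.03678671820151423 451.7768127899758 282.3061084154933 207.3131679952423 [[0.021, -0.997, 0.075, 0.396], [-1.0, -0.02, 0.001, 0.346], [0.0, -0.075, -0.997, 0.899], [0.0, 0.0, 0.0, 1.0]]
sc1 -0.16226216506645538 478.51890617896476 279.3856751763485 204.7520224292707 [[-0.449, -0.511, 0.733, -0.149], [-0.893, 0.239, -0.381, 0.671], [0.019, -0.826, -0.564, 0.547], [0.0, 0.0, 0.0, 1.0]]
wr1 -0.01196743473377543 306.17896068142113 279.47361957220824 207.76871539032646 [[0.351, 0.897, 0.268, 0.126], [0.936, -0.336, -0.101, 0.542], [-0.001, 0.286, -0.958, 0.372], [0.0, 0.0, 0.0, 1.0]]
{'time': 0.15, 'joint_positions': array([ 1.07880349e+00,  3.26799337e-01, -1.93346700e-01,  1.05199796e+00,
       -1.48698864e-05,  1.43659840e+00]), 'joint_velocities': array([ 3.16514843e-05, -1.01832841e-03,  2.78346765e-03, -1.66306215e-03,
        1.19244746e-03,  2.21120044e-03]), 'effort': array([ 1.27035778e-04, -4.43703926e+01,  2.62664634e+01,  1.04671321e-02,
       -1.66765140e-04, -2.24277011e-05]), 'position': array([0.1925064 , 0.51498838, 0.4040704 ]), 'tcp_rot': array([-5.58958376e-01, -3.09105918e+00,  2.02093151e-03]), 'wrist_force': array([ 0.32009892,  0.05042168, -0.25372568]), 'wrist_torque': array([-0.0188066 , -0.00697959,  0.00725988]), 'grasp_force': 0.0, 'opening': 0.08563070687215514}
```

View pics/top1.png

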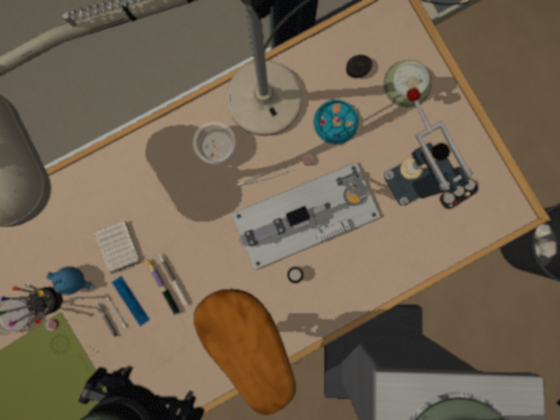

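View pics/sc1.png

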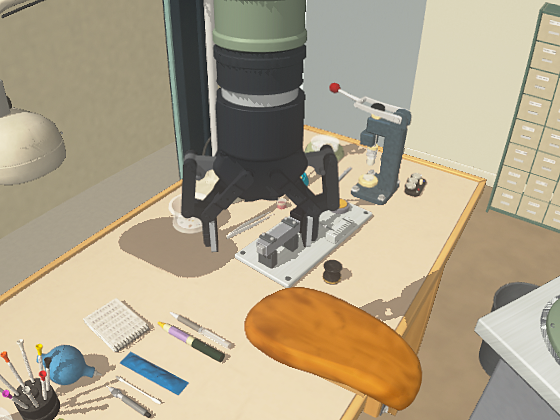

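Top view: plate corners about (235,212), (357,165), (381,216), (258,267). The arm draws out to the right and slightly up; the button and scale are on the lower side. I'll zoom in for the detail.

```bash
python3 - <<'E'
from h import *
im=cv2.imread('pics/top1.png'); cv2.imwrite('pics/top1z.png',cv2.resize(im[150:290,220:400],None,fx=4.4,fy=4.28,interpolation=cv2.INTER_CUBIC))
w=cv2.imread('pics/wr1.png'); cv2.imwrite('pics/wr1z.png',w)
E
```

```text
(no output)
```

View pics/top1z.png

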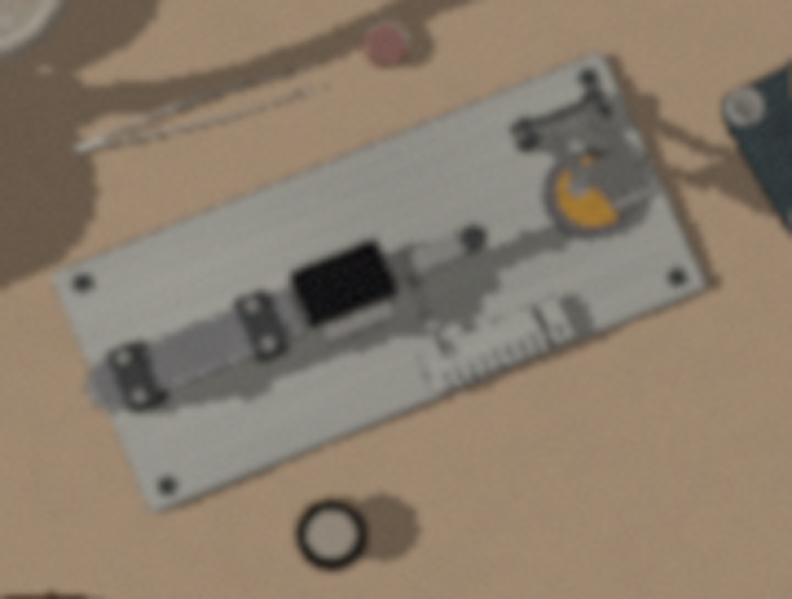

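View pics/wr1z.png

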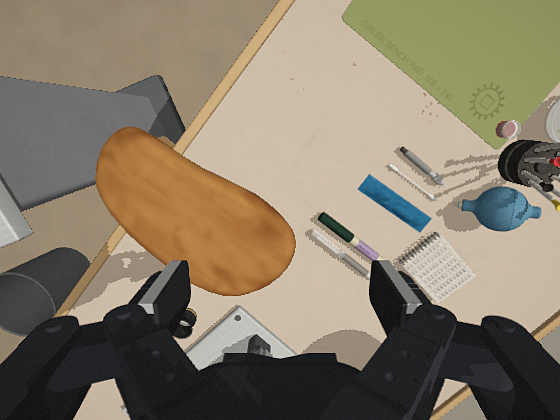

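The zoom shows plate corners at (55,275), (600,55), (712,283) and (155,510), the head at (345,283), and a thick scale line near (550,318). The clamp stands open above the movement at (590,195). The loupe is at (332,535).

```bash
cat >> h.py <<'E'
Z=lambda u,v:(220+u/4.4,150+v/4.28)
E
python3 - <<'E'
from h import *
from scipy.optimize import least_squares
loc=np.array([[-125,60],[145,60],[145,-60],[-125,-60]])/1e3
W=np.array([atz('top1',*Z(*p),.012)[:2] for p in [(55,275),(600,55),(712,283),(155,510)]])
def f(q): c,s=np.cos(q[2]),np.sin(q[2]); return (loc@np.array([[c,s],[-s,c]])+q[:2]-W).ravel()
r=least_squares(f,[.35,.35,-1.2]);print(r.x,np.degrees(r.x[2]),(r.fun*1e3).round(1))
np.save('fix.npy',r.x)
q=r.x;c,s=np.cos(q[2]),np.sin(q[2]);R=np.array([[c,-s],[s,c]])
def w2f(P): return np.r_[R.T@(P[:2]-q[:2]),P[2]]*1e3
print('line',w2f(atz('top1',*Z(543,303),.028)),w2f(atz('top1',*Z(560,333),.028)))
print('head',w2f(atz('top1',*Z(345,283),.072)))
print('loupe',w2f(atz('top1',*Z(332,535),.028)))
for n,p in dict(head=[0,0,53],mov=[112,0,25],tabopen=[112,36-75*np.cos(1),30+75*np.sin(1)],piv=[112,36,30]).items():
    P=np.r_[q[:2]+R@(np.array(p[:2])/1e3),p[2]/1e3];print(n,P.round(4),(proj('top1',P)-[220,150])*[4.4,4.28])
for a in(.8,.9,1,1.1,1.2):
  print(a,[((proj('top1',np.r_[q[:2]+R@np.array([x/1e3,.036-.09*np.cos(a)]),.030+.09*np.sin(a)])-[220,150])*[4.4,4.28]).round() for x in(102,122)])
E
```

```text
[ 0.44435739  0.30807464 -1.15191355] -65.99978503660293 [ 0.7  2.   3.6 -2.3 -1.5 -0.3 -2.8  0.6]
line [ 70.02384991 -37.63222046  28.        ] [ 71.50250989 -52.89570332  28.        ]
head [-8.77821402  2.63450922 72.        ]
loupe [-55.53971179 -97.15332807  28.        ]
head [0.4444 0.3081 0.053 ] [364.7977718  283.19527316]
mov [0.4899 0.2058 0.025 ] [595.57894576 191.03515592]
tabopen [0.4858 0.2039 0.0931] [627.06227518 184.13534716]
piv [0.5228 0.2204 0.03  ] [564.74774735 116.91267356]
0.8 [array([627., 242.]), array([672., 223.])]
0.9 [array([623., 226.]), array([668., 207.])]
1 [array([618., 208.]), array([664., 190.])]
1.1 [array([612., 190.]), array([658., 171.])]
1.2 [array([605., 170.]), array([652., 151.])]
```

```bash
cat >> h.py <<'E'
q=np.load('fix.npy');R=np.array([[np.cos(q[2]),-np.sin(q[2])],[np.sin(q[2]),np.cos(q[2])]])
def f2w(x,y,z): return np.r_[q[:2]+R@(np.array([x,y])/1e3),z/1e3]   # mm in
def w2f(P): return np.r_[R.T@(np.asarray(P)[:2]-q[:2]),P[2]]*1e3
def tri(f,p,g,r):
    a,d=ray(f,*p);b,e=ray(g,*r);A=np.c_[d,-e];t=np.linalg.lstsq(A,b-a,rcond=None)[0];return (a+t[0]*d+b+t[1]*e)/2,np.linalg.norm(a+t[0]*d-b-t[1]*e)
E
python3 - <<'E'
from h import *
print('ball',tri('top1',(413,95),'sc1',(335,88)))
print('blackknob',tri('top1',(441,151),'sc1',(378,107)))
print('rightend',tri('top1',(469,180),'sc1',(405,117)))
print('base near', atz('top1',388,180,0),atz('top1',402,205,0))
p0=bot.state()['position']
for y,z in[(50,150),(45,100)]: print(((f2w(112,y,z+173)-p0)*1e3).round(1))
prev=None
for a,r in zip([1.25,1.1,.95,.8,.65,.5,.35,.2,.1,0],[70,71,72,73,75,77,80,83,85,86]):
    y=36-r*np.cos(a)+2.5*np.sin(a)+14.5; z=30+r*np.sin(a)+2.5*np.cos(a)
    print(a,round(y,1),round(z,1),((f2w(112,y,z+173)-f2w(112,45,100+173))*1e3).round(1))
E
```

```text
ball (array([0.62949126, 0.1454103 , 0.20220476]), np.float64(0.0005601036144238805))
blackknob (array([0.54521219, 0.09623805, 0.18518387]), np.float64(8.865432632829213e-05))
rightend (array([0.50404619, 0.05232503, 0.1738611 ]), np.float64(0.010095383001805826))
base near [0.52330948 0.1369001  0.        ] [0.47371339 0.10897789 0.        ]
[ 343.1 -288.9  -81.1]
[ 338.5 -290.9 -131.1]
1.25 30.8 97.2 [-13.   -5.8  -2.8]
1.1 20.5 94.4 [-22.4 -10.   -5.6]
0.95 10.7 90.0 [-31.4 -14.  -10. ]
0.8 1.4 84.1 [-39.8 -17.7 -15.9]
0.65 -7.7 77.4 [-48.1 -21.4 -22.6]
0.5 -15.9 69.1 [-55.6 -24.8 -30.9]
0.35 -23.8 59.8 [-62.8 -28.  -40.2]
0.2 -30.3 48.9 [-68.8 -30.6 -51.1]
0.1 -33.8 41.0 [-72.  -32.1 -59. ]
0 -35.5 32.5 [-73.5 -32.7 -67.5]
```

Emit:
{"api": "apply_moves", "payload": {"increments": [50,-42,0,-8,0,100,-84,0,-16,0,150,-126,0,-24,0,200,-168,0,-32,0,250,-210,-20,-40,0,300,-252,-50,-45.5,0,343,-289,-81,-45.5,0,343,-289,-81,-45.5,0,343,-289,-81,-45.5,0]}}

```text
time: 1.27
position: [0.536, 0.2251, 0.3224]
tcp_rot: [-1.713, -2.631, 0.003]
wrist_force: [-0.6, 0.8, 0.4]
opening: -0.0001
grasp_force: 0.0
```

```bash
python3 - <<'E'
from h import *
b=snap('scene','sc2'); w=snap('wrist','wr2')
a=cv2.resize(b[100:300,220:460,::-1],(480,400)); c=cv2.resize(w[:,:,::-1],(320,240)); 
o=np.zeros((400,800,3),np.uint8);o[:,:480]=a;o[:240,480:]=c;cv2.imwrite('pics/c2.png',o)
E
```

```text
(no output)
```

View pics/c2.png

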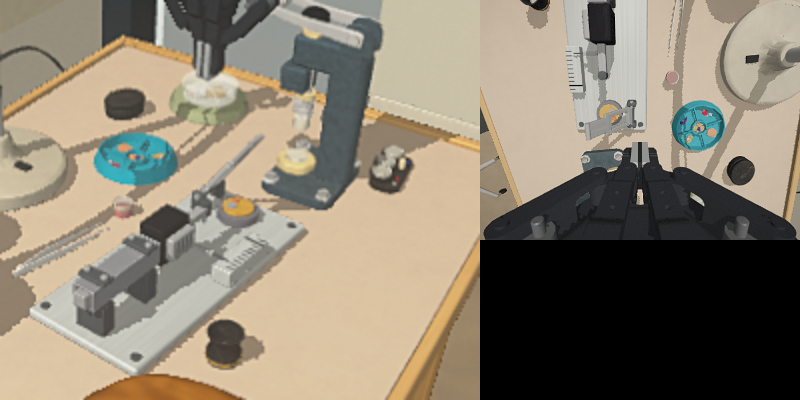

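The clamp stands open (thin edge-on frame), with the closed fingers above and behind it on the far side and clear of the press. Next, lower the fingers and sweep.

Emit:
{"api": "apply_moves", "payload": {"increments": [-4.6,-2,-25,0,0,-4.6,-2,-50,0,0,-18,-8,-53,0,0,-27,-12,-56,0,0,-36,-16,-60,0,0,-44,-20,-66,0,0]}}

```text
time: 2.12
position: [0.4914, 0.2066, 0.2584]
tcp_rot: [1.709, 2.635, 0.003]
wrist_force: [1.0, 0.4, 1.7]
opening: 0.0002
grasp_force: 0.7
```

Emit:
{"api": "apply_moves", "payload": {"increments": [-8,-4,-6,0,0,-16,-7,-15,0,0,-23,-10,-24,0,0]}}

```text
time: 2.5
position: [0.4683, 0.1959, 0.2331]
tcp_rot: [1.711, 2.634, 0.0]
wrist_force: [0.6, 0.7, 0.5]
opening: -0.0002
grasp_force: 0.6
```

Emit:
{"api": "apply_moves", "payload": {"increments": [-6,-2.6,-11,0,0,-9,-4,-19,0,0,-11,-5,-25,0,0,-11,-5,-25,0,0]}}

```text
time: 3.0
position: [0.457, 0.191, 0.208]
tcp_rot: [-1.71, -2.634, 0.002]
wrist_force: [-0.3, -0.9, 0.2]
opening: -0.0001
grasp_force: 0.0
```

```bash
python3 - <<'E'
from h import *
b=snap('scene','sc3'); w=snap('wrist','wr3')
a=cv2.resize(b[150:290,290:430,::-1],(500,500),interpolation=cv2.INTER_CUBIC); c=cv2.resize(w[:,:,::-1],(300,225)); 
o=np.zeros((500,800,3),np.uint8);o[:,:500]=a;o[:225,500:]=c;cv2.imwrite('pics/c3.png',o);print(bot.state()['position'],bot.state()['wrist_force'])
E
```

```text
[0.45751333 0.19114212 0.20855668] [0.19939182 1.07662181 0.82023012]
```

View pics/c3.png

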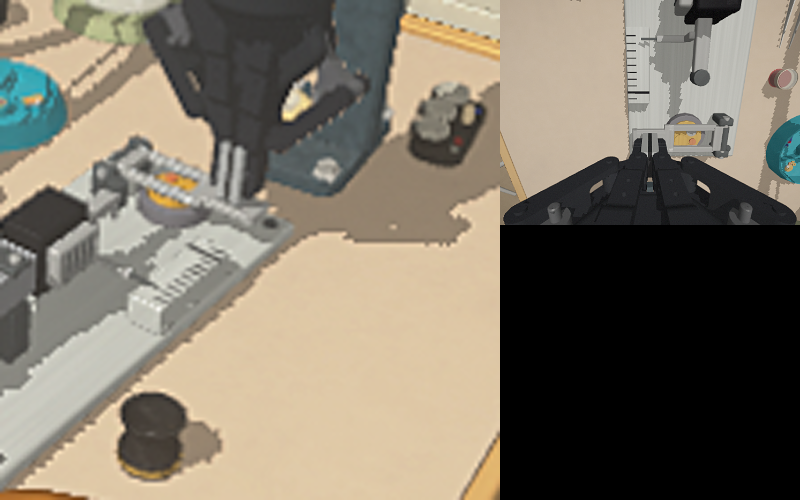

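The clamp is almost level, with the fingers on the tab. Press down until the stop shows in the force. The wrist view also shows the scale, long line and pointer well.

Emit:
{"api": "apply_moves", "payload": {"increments": [0,0,-2,0,0,0,0,-3,0,0,0,0,-3,0,0]}}

```text
time: 3.48
position: [0.4577, 0.1912, 0.2059]
tcp_rot: [1.711, 2.634, 0.0]
wrist_force: [-0.2, -1.0, 1.2]
opening: -0.0001
grasp_force: 1.1
```

Emit:
{"api": "apply_moves", "payload": {"increments": [0,0,-2,0,0,0,0,-3,0,0,0,0,-3,0,0]}}

```text
time: 3.85
position: [0.4577, 0.1912, 0.2051]
tcp_rot: [1.71, 2.634, 0.001]
wrist_force: [-6.9, -1.9, 27.5]
opening: -0.0002
grasp_force: 13.5
```

Stop reached (27 N). I'll lift off while opening, and measure on the wrist picture.

Emit:
{"api": "apply_moves", "payload": {"increments": [0,0,20,0,0,0,0,70,0,0,0,0,120,0,0.5,0,0,120,0,1,0,0,120,0,1]}}

```text
time: 4.47
position: [0.4573, 0.1911, 0.3222]
tcp_rot: [-1.711, -2.635, 0.0]
wrist_force: [-0.6, 0.8, -1.0]
opening: 0.0544
grasp_force: 0.0
```

```bash
python3 - <<'E'
from h import *
w=snap('wrist','wr4')
a=cv2.imread('pics/wr3.png')[0:300,220:470]; c=w[:,:,::-1][0:300,180:400]
o=np.zeros((600,800,3),np.uint8);o[:,:500]=cv2.resize(a,(500,600),interpolation=cv2.INTER_CUBIC);o[:409,500:]=cv2.resize(c,(300,409));cv2.imwrite('pics/c4.png',o)
E
```

```text
(no output)
```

View pics/c4.png

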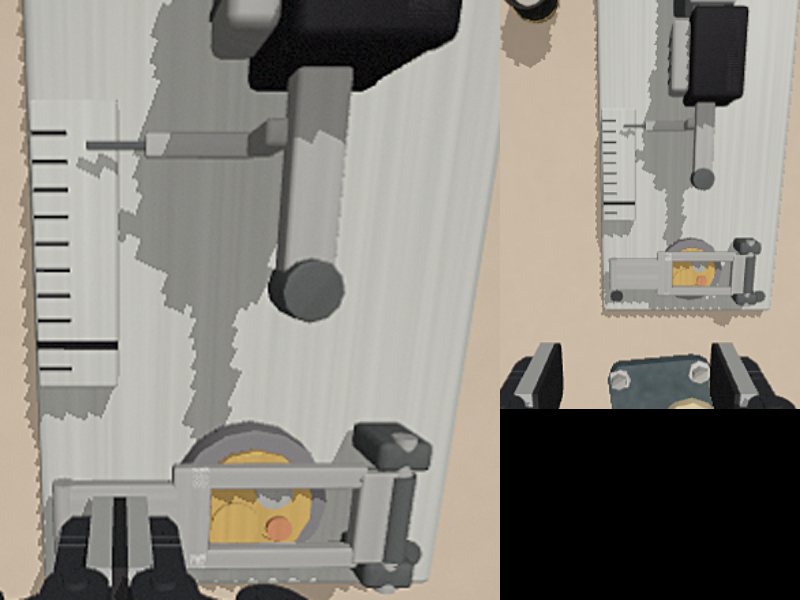

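In the wrist picture the clamp lies flat. The pointer tip is at crop (88,145) and the long line runs (40..117, 345).

```bash
python3 - <<'E'
from h import *
for f,p,l in[('wr3',(264,72.5),(262,172.5)),('wr4',(180+123/1.364,126/1.364),(180+118/1.364,203/1.364))]:
    P=w2f(atz(f,*p,.032));L=w2f(atz(f,*l,.028));print(f,P,L,L-P)
# line direction check & plate edges for yaw: scale line ends wr3
a=atz('wr3',220+19,172.5,.028);b=atz('wr3',220+58.5,173,.028);d=b-a;print(np.degrees(np.arctan2(d[1],d[0])),'vs 24')
for n,(u,v),z in[('c1',(601,308),.012),('c2',(770,310),.012),('headTL',(692,8),.072),('headTR',(747,6),.072),('btn',(671,60),.053)]:
    print(n,w2f(atz('wr4',180+(u-500)/1.364,v/1.364,z)))
E
```

```text
wr3 [ 20.25571433 -40.7928113   32.        ] [ 65.05639866 -42.65277749  28.        ] [44.80068433 -1.85996619 -4.        ]
wr4 [ 20.33553638 -41.24101355  32.        ] [ 64.99999652 -44.88789489  28.        ] [44.66446014 -3.64688134 -4.        ]
23.207796879697636 vs 24
c1 [140.05899627 -58.57346189  12.        ]
c2 [141.7082488   61.45986574  12.        ]
headTL [-27.7933312   -7.98460172  72.        ]
headTR [-28.64448156  17.20282086  72.        ]
btn [-10.07651267 -15.69057494  53.        ]
```

Emit:
{"api": "apply_moves", "payload": {"increments": [-6,60,0,-0.6,1,-13.5,127.5,0,-0.6,1,-13.5,127.5,-30,-0.6,1,-13.5,127.5,-30,-0.6,1]}}

```text
time: 5.03
position: [0.4421, 0.3186, 0.2891]
tcp_rot: [-1.721, -2.624, 0.011]
wrist_force: [-1.2, 0.2, 0.2]
opening: 0.0852
grasp_force: 0.0
```

```bash
python3 - <<'E'
from h import *
t=snap('top','top5');b=snap('scene','sc5');w=snap('wrist','wr5');s=bot.state();print(s['position'],s['opening'],s['wrist_force'])
o=np.zeros((560,800,3),np.uint8)
o[:,:400]=cv2.resize(b[150:290,245:345,::-1],(400,560),interpolation=cv2.INTER_CUBIC);o[:300,400:]=cv2.resize(w[:,:,::-1],(400,300));cv2.imwrite('pics/c5.png',o)
E
```

```text
[0.44418762 0.3179763  0.29246817] 0.0853985376052194 [0.2512546  0.26814078 0.82624466]
```

View pics/c5.png

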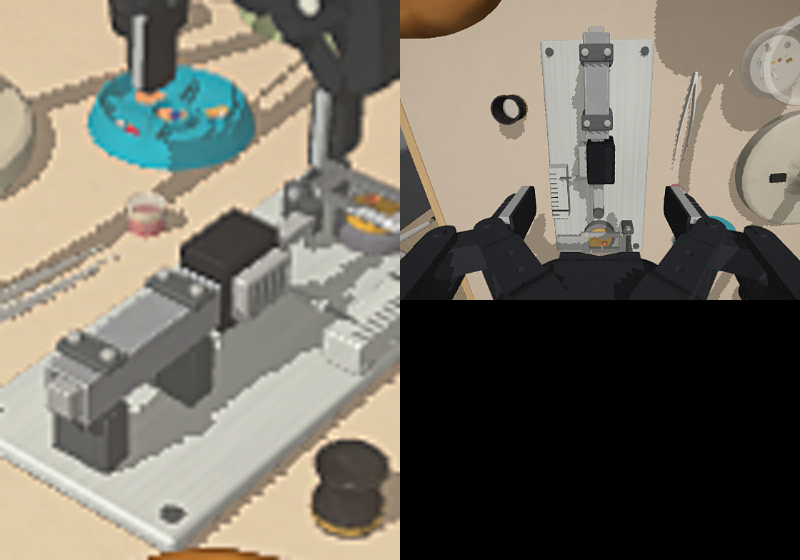

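Viewed in the wrist camera, the head (about x=600) sits midway between the pads (about 520 and 680), clear to go down. Descend, then close.

Emit:
{"api": "apply_moves", "payload": {"increments": [0,0,-40,0,1,0,0,-84,0,1,0,0,-84,0,1,0,0,-84,0,1]}}

```text
time: 5.68
position: [0.4451, 0.3186, 0.2104]
tcp_rot: [1.726, 2.624, 0.002]
wrist_force: [-0.5, -0.2, -0.1]
opening: 0.0856
grasp_force: 0.0
```

Emit:
{"api": "apply_moves", "payload": {"increments": [0,0,0,0,0.5,0,0,0,0,0.5,0,0,0,0,0.3,0,0,0,0,0.3,0,0,0,0,0.3]}}

```text
time: 6.3
position: [0.4428, 0.3183, 0.2093]
tcp_rot: [-1.723, -2.625, 0.004]
wrist_force: [-4.6, -2.9, 8.6]
opening: 0.0281
grasp_force: 62.9
```

Gripped with the button fully in (28 mm). Draw out most of the way, checking the force.

Emit:
{"api": "apply_moves", "payload": {"increments": [1,-3,0,0,0.3,2,-6,0,0,0.3,4,-10,0,0,0.3,6,-14,0,0,0.3,6,-14,0,0,0.3]}}

```text
time: 6.92
position: [0.4488, 0.3045, 0.2093]
tcp_rot: [-1.722, -2.625, 0.002]
wrist_force: [-5.9, 0.1, 7.4]
opening: 0.028
grasp_force: 62.9
```

Emit:
{"api": "apply_moves", "payload": {"increments": [3,-7,0,0,0.3,6,-14,0,0,0.3,9,-20.5,0,0,0.3,11,-25.5,0,0,0.3,11,-25.5,0,0,0.3,11,-25.5,0,0,0.3]}}

```text
time: 7.68
position: [0.46, 0.2793, 0.2093]
tcp_rot: [-1.722, -2.625, 0.002]
wrist_force: [-5.2, -0.0, 7.1]
opening: 0.0276
grasp_force: 63.2
```

```bash
python3 - <<'E'
from h import *
t=snap('top','top6');b=snap('scene','sc6');w=snap('wrist','wr6');s=bot.state();print(s['position'],s['opening'],s['wrist_force'],s['grasp_force'])
o=np.zeros((560,800,3),np.uint8)
o[:,:400]=cv2.resize(b[180:264,300:360,::-1],(400,560),interpolation=cv2.INTER_CUBIC);o[:,400:]=cv2.resize(w[190:330,220:320,::-1],(400,560),interpolation=cv2.INTER_CUBIC);cv2.imwrite('pics/c6.png',o)
E
```

```text
[0.45995953 0.27931898 0.20930045] 0.027679265651747033 [-4.53523593  0.24759978  7.07180075] 63.18084955215454
```

View pics/c6.png

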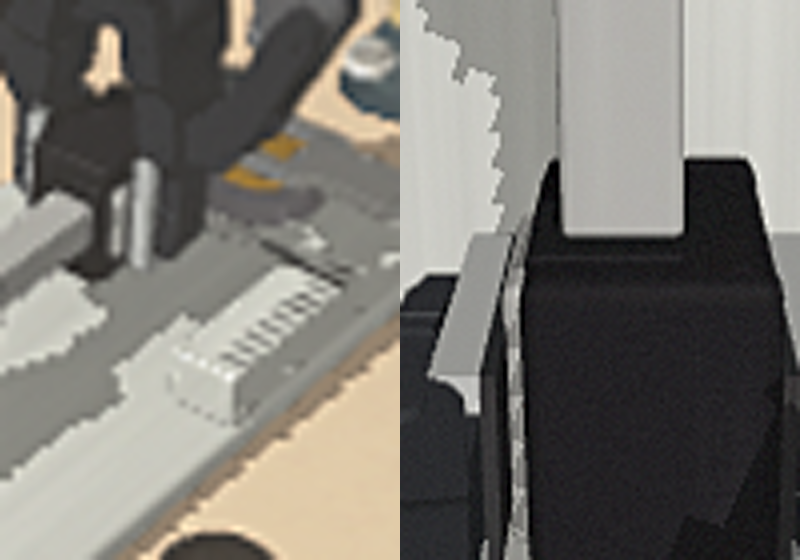

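Gripped between the pads with the button pressed in. The pointer stands close to the long line in the scene view. I'll refine the remainder, using the 6 mm ticks as a scale check.

```bash
python3 - <<'E'
from h import *
for v in(132,161,189,217,243,270,295,320,345): print(v,w2f(atz('wr3',246,v/2,.028))[0].round(1),end=' ')
# subpixel rows: dark minima along short-tick columns and pointer blade
g=cv2.cvtColor(cv2.imread('pics/wr3.png'),cv2.COLOR_BGR2GRAY).astype(float)
print('\nticks',g[60:195,243:250].mean(1).round().astype(int).tolist())
print('ptr',g[64:82,267:285].mean(1).round().astype(int).tolist())
b=cv2.imread('pics/sc5.png');c=cv2.imread('pics/sc6.png');s=bot.state()
o=np.hstack([cv2.resize(x[205:245,325:365],(400,400),interpolation=cv2.INTER_NEAREST) for x in(b,c)]);cv2.imwrite('pics/c7.png',o)
for x in(60,65,70): print(x,[proj('sc6',f2w(x,y,z)).round(1).tolist() for y,z in((-41,32),(-36,28),(-54,28))])
E
```

```text
132 17.0 161 23.1 189 29.0 217 35.1 243 41.0 270 47.1 295 53.0 320 58.9 345 65.0 
ticks [193, 193, 193, 198, 190, 106, 3, 107, 183, 198, 194, 192, 192, 192, 193, 193, 193, 194, 203, 176, 0, 84, 175, 200, 194, 192, 193, 193, 193, 193, 193, 194, 203, 169, 41, 40, 174, 203, 194, 193, 193, 193, 193, 193, 193, 195, 205, 153, 0, 140, 193, 197, 194, 193, 193, 194, 193, 193, 195, 202, 166, 70, 44, 185, 201, 194, 193, 193, 193, 193, 193, 194, 199, 185, 104, 0, 189, 201, 194, 193, 192, 192, 193, 193, 194, 202, 160, 61, 45, 189, 199, 193, 192, 192, 191, 192, 192, 194, 206, 127, 0, 151, 194, 194, 191, 191, 191, 191, 194, 206, 128, 12, 25, 13, 109, 190, 195, 190, 190, 190, 190, 192, 202, 131, 14, 147, 191, 192, 189, 189, 189, 193, 176, 127, 130]
ptr [189, 189, 189, 189, 191, 188, 153, 85, 94, 85, 95, 167, 194, 180, 173, 168, 162, 158]
60 [[343.0, 218.4], [340.6, 219.1], [348.7, 222.8]]
65 [[344.5, 217.2], [342.0, 217.9], [350.2, 221.6]]
70 [[346.0, 216.0], [343.5, 216.7], [351.6, 220.4]]
```

View pics/c7.png

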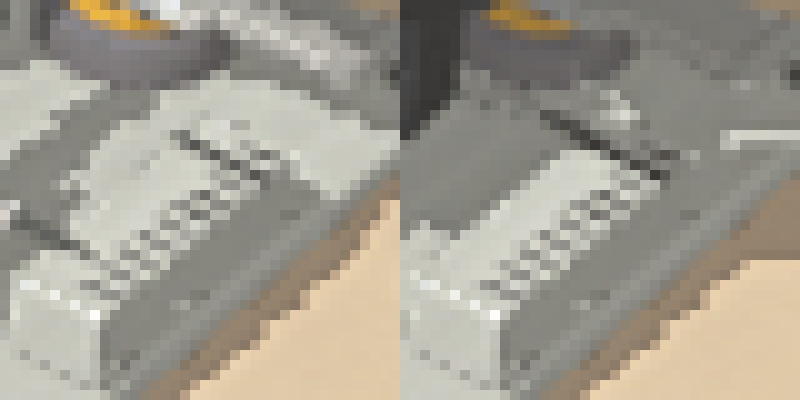

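The ticks come out at exactly 6.0 mm spacing, so the needed draw is about 44.6 mm. So far 42.6 mm is done, leaving 2 mm.

Emit:
{"api": "apply_moves", "payload": {"increments": [0.4,-0.9,0,0,0.3,0.8,-1.9,0,0,0.3,0.8,-1.9,0,0,0.3,0.8,-1.9,0,0,0.3]}}

```text
time: 8.32
position: [0.4607, 0.2776, 0.2093]
tcp_rot: [-1.721, -2.625, 0.001]
wrist_force: [-4.3, 1.5, 7.6]
opening: 0.0284
grasp_force: 63.2
```

```bash
python3 - <<'E'
from h import *
ims=[snap('scene',f'sc8_{k}') for k in range(1)];s=bot.state();print(s['position'],s['opening'],s['wrist_force'])
u=np.array([8.1,3.7])/8.9;n=np.array([.415,-.91])
def prof(f,c,L):   # mean gray along line direction, vs normal offset
    g=cv2.imread(f'pics/{f}.png',0).astype(np.float32);t=np.arange(-L,L+.1,.25);o=np.arange(-5,5.01,.25)
    P=c+o[:,None,None]*n+t[None,:,None]*u
    return o,cv2.remap(g,P[...,0].astype(np.float32),P[...,1].astype(np.float32),cv2.INTER_LINEAR).mean(1)
def dip(o,p):
    w=np.clip(np.percentile(p,60)-p,0,None);i=p.argmin();k=slice(max(i-5,0),i+6);return (w[k]*o[k]).sum()/w[k].sum()
# pixel centres of the dark lines read in the crop: /10 + (325,205) - .5
ln=np.array([325+22.5-.5,205+15.3-.5]);p0=np.array([325+5.5-.5,205+23.3-.5])
o,p=prof('sc5',ln,3);dl=dip(o,p);print('line',dl);
o,p=prof('sc5',p0,3);dp=dip(o,p);print('ptr0',dp)
L=ln+dl*n;P0=p0+dp*n
xl=65.;xp=20.3
# predicted normal offsets from model, then residual against observation
for f in('sc6','sc8_0'):
    o,p=prof(f,ln,3);print(f,p.round().astype(int).tolist())
m=lambda x,y,z:proj('sc5',f2w(x,y,z))@n
print('model ptr0-line',m(xp,-36,32)-m(xl,-36,28),'obs',P0@n-L@n)
print('aligned ptr-line',m(xl,-36,32)-m(xl,-36,28))
E
```

```text
[0.46069132 0.27756715 0.2093038 ] 0.02791027523906242 [-5.85581925 -0.43111932  6.74493942]
line -0.6543759149478313
ptr0 -0.42443869827911046
sc6 [162, 161, 168, 181, 192, 199, 199, 194, 188, 184, 183, 186, 187, 182, 170, 148, 123, 102, 90, 90, 99, 111, 120, 125, 127, 128, 130, 134, 139, 143, 147, 150, 153, 155, 156, 156, 154, 150, 145, 140, 137]
sc8_0 [161, 161, 168, 180, 192, 198, 199, 194, 188, 184, 183, 185, 186, 182, 171, 151, 127, 108, 97, 97, 106, 115, 120, 122, 122, 124, 127, 132, 137, 142, 146, 149, 152, 155, 157, 159, 161, 163, 164, 165, 165]
model ptr0-line -13.968532976784076 obs -14.104988053735866
aligned ptr-line 1.6698969858748853
```

```bash
python3 -c "
from h import *
print(job.job_done())"
```

```text
the job is handed in; nothing more can be done
None
```

I swung the clamp down to its stop, drew the arm out about 44.5 mm with the button squeezed in, and handed the job in still gripping the head. The long line measured 44.6 to 45.0 mm out, so the pointer should be on it within about half a millimetre. I couldn't confirm that by eye, because the gripper hid the pointer from the wrist camera.

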